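# Push a connector carrier into the soldering fixture and close the jaw on it

### The arm

A 7-joint arm with a two-finger parallel gripper is mounted at the origin on the work surface. World frame = base frame: x ahead of the robot, y to its left, z up, the work surface at z = 0. Lengths are in m, angles in rad, forces in N, time in s.
With the tool pointing down it reaches from about 0.4 to 0.85 m from the base axis. Payload 4.5 kg.
Tool frame: the origin (TCP) lies between the finger pads; the fingertips stand r.tip_reach ahead of it and the grasp point (between the pads) lies 11 mm behind it (r.tip_reach is the distance from the TCP to the fingertips, in m); z points along the fingers, y is the line along which they close (so a half turn about z gives the same grasp; the last joint's range is limited). The gripper opens to 88 mm and grips with 3 to 60 N. Pads are 18 mm wide; open, the fingers measure 123 mm over their backs; the gripper's body (75 mm by 187 mm) begins 45 mm behind the grasp point.
Start: joints at [1.173, 0.689, -0.195, 1.565, 0.157, 0.902, -0.215], TCP at [0.262, -0.568, 0.247] pointing down, gripper open.
Joint ranges: [-3.01, 3.01], [-0.46, 2.08], [-1.47, 1.51], [0.13, 2.56], [-1, 4.14], [0.04, 2.09], [-2.66, 2.66]. Speed limits (rad/s): [2.57, 2.57, 3.14, 3.14, 3.14, 3.14, 3.14].

### API

Orientations are given as a unit quaternion [x, y, z, w].
In Python, from plant import r, vision, workorder gives the robot as it stands.
- The arm moves only by the tool drive_tool, never from a script. Its argument "targets" is a list of rows, each an object of numbers: "tx", "ty", "tz": the shift along the world's x, y, z in units of 0.03 m (1.0 is 0.03 m); "wx", "wy", "wz": the turn, a rotation vector about the world's x, y, z in units of 60 degrees (1.0 is 60 degrees); "claw": the opening, from -1 (shut) to 1 (fully open). A call has exactly 8 rows; each row shifts and turns the commanded pose from where the row before left it; what a row does not reach is not made up. A row lasts 1/10 s, in which the tool goes at most 50 mm and 8.59 degrees, less where a joint would pass 70% of its speed; a pose out of reach is approached as far as the arm can. A call with a number of a shift or a turn outside -1 to 1 is refused whole. A call with a gripper value outside its range is refused whole. The fingers move at their own pace and stop on an object; "force" is the grip in N (left out, the last holds). Time passes only in rows, so rows that do not move let the fingers close, or fill a call up. It gives the time, the measured TCP pose, the force, the opening and the grip force at its end, in the units of the state.
- r.get_state(): the state, without advancing time (a new reading comes with each control period).
- vision.snapshot(name): name is "side" or "top"; returns a dict with "image" (480x640x3 uint8, blue, green, red), "range_z" (480x640 float32, m along the optical axis (not along the pixel's ray), 0 where there is no reading), "K" (3x3 intrinsics, pixels), "cam_to_world" (4x4, takes a point from camera to world coordinates). Camera axes: x right, y up, looking along -z (the intrinsics and any distortion apply to the point x, -y, -z); pixel columns grow to the right and rows downward; lengths in m; the calibration is good to about 2 mm. A picture is of the moment at which its call begins.
- workorder.finish_job(): hands the job in; it is judged then, once.
The state is a dict: "clock": time; "q": joint angles; "qd": joint speeds; "joint_torque": joint torques, N m; "tool_pos": TCP position; "eef_rot": TCP orientation; "contact_force": force on the tool from outside, world axes, zero at the start; "moment": the same for the moment, N m; "opening": opening from 0.0 (shut) to 1.0 (fully open); "finger_force": force on a finger pad.
Only numpy, scipy, OpenCV 4.12 (cv2) and the standard library are available. Lean on these libraries where they do the work, as an engineer would, in place of code of your own. Each camera call takes 0.05 s, during which the arm holds its last target. There are 200 camera calls.

### The job

Get the connector ready for soldering: push the black carrier along the bench into the fixture, between the side fence and the sliding jaw, until its long edge lies flush against the back bar. Then push the jaw towards the side fence until the carrier is held snugly between the two, fully home in the corner. Use only light pushes of the fingertips: the carrier stays flat on the bench and is never lifted or tipped, and the other things on the bench stay where they are.

Things in the scene. Friction and masses are not known exactly. Their poses are not given: they have to be found in the camera images.
- fixture: Steel corner fixture fixed to the bench, turned up to 6 degrees. Origin: the inside corner at bench level. Back bar: stop face is the plane x = 0 of this frame, 25 mm thick behind it, from y = -0.27 to +0.02. Side fence: stop face is the plane y = 0, 20 mm thick, from x = -0.075 to 0. Both 22 mm high. The carrier belongs in the corner at x < 0, y < 0.
- carrier: Work carrier: loose black plate flat on the bench, 80 mm (its x) by 100 mm (its y), 14 mm thick, a round metal connector (26 mm diameter, up to 49 mm above the bench) fixed upright in its middle. Origin: centre of its underside. 0.35 to 0.7 kg. Starts nearer the robot than the fixture, up to 20 degrees askew. Home: origin at x = -0.040, y = -0.050 of the fixture frame, axes parallel to it.
- jaw (a joint): Sliding jaw: aluminium arm on the back bar, x = -0.070 to 0 of the fixture frame, 16 mm thick, top 30 mm above the bench (45 mm where it rides on the bar). Value in m: its inner face is at y = -0.200 + value in the fixture frame, so it grows towards the fence. Range 0 to 0.14, starts at 0 to 0.035, 0.100 is closed on a carrier that is home. About 2 N of friction; stays where it is left.
- jaw_push (a point): Middle of the jaw's flat outer face (the one away from the side fence), 35 mm in front of the back bar's stop face and 16 mm above the bench; the face is 70 mm long and 29 mm high. Axes parallel to the fixture's: pushing along +y closes the jaw.
- spool: Bystander, leave it alone: solder-wire reel standing on end, 60 mm diameter, 44 mm high, behind the back bar; origin at its middle, on the bench.
- shell_a: Bystander, leave it alone: loose stepped metal connector shell, up to 36 mm diameter, 38 mm high, to the left of the side fence; origin at its middle, on the bench.
- shell_b: Bystander, leave it alone: loose stepped metal connector shell, up to 40 mm diameter, 30 mm high, to the right of the jaw; origin at its middle, on the bench.
- tin: Bystander, leave it alone: round tip-cleaner tin with brass wool, 68 mm diameter, about 57 mm high, at the left or right side of the work area; origin at its middle, on the bench.
- flux: Bystander, leave it alone: small flux jar, 44 mm diameter, 50 mm high, at the side opposite to the tin; origin at its middle, on the bench.
- pliers: Bystander, leave it alone: pliers lying flat, about 155 mm long, 48 mm wide, 12 mm high, origin near the pivot, jaws towards its +x.
- magnifier: Bystander, leave it alone: hand magnifier lying flat, lens ring 82 mm diameter at its origin, handle to 140 mm towards its -x, 12 mm high.
- screwdriver: Bystander, leave it alone: screwdriver lying flat, about 160 mm long, at the front left; origin at its middle, on the bench.
Things that resemble listed ones, but are neither listed nor needed, are in the scene too. Leave any red or white look-alike of the carrier alone.

How it is judged:
On the way, in this order (a step that is already met when the one before it is completed fails the run):
1. the carrier's long edge lies against the back bar (gap under 8 mm at its middle, less than 6 degrees askew), between the fence and the still open jaw (x of carrier in the frame of fixture above -0.048 m and y of carrier in the frame of fixture between -0.155 and -0.045 m and angle between the x axis of carrier and the x axis of fixture, either way round below 0.1 rad), for 0.2 s.
2. the jaw is pushed closed on the carrier (value of joint jaw above 0.096 m), for 0.2 s.
At the end, for the whole second after the job is handed in: The carrier lies flat and at rest in the corner: within 4 mm of the back bar and of the side fence, square to them within 0.04 rad (2.3 degrees), and the jaw is closed on it (joint value over 0.096) (x of carrier in the frame of fixture between -0.044 and -0.035 m and y of carrier in the frame of fixture between -0.054 and -0.045 m and angle between the x axis of carrier and the x axis of fixture, either way round below 0.04 rad and height (world z) of carrier below 0.003 m and angle between carrier's own z axis and vertical below 0.03 rad and value of joint jaw above 0.096 m and linear speed of carrier below 0.01 m/s); the robot touches nothing.
It fails at once if the carrier is lifted off the bench (over 6 mm) or tipped (height (world z) of carrier above 0.006 m or angle between carrier's own z axis and vertical above 0.12 rad).
It fails at once if the carrier or the jaw is pushed with more than 45 N, not lightly (contact force between carrier and the arm above 45 N or contact force between any of carrier, fixture and the fingers above 45 N).
It fails at once if one of the other things on the bench is shifted by more than 20 mm (distance of any of spool, shell_a, shell_b, tin, flux, pliers, magnifier, screwdriver from where it was at the start of the episode above 0.02 m).
It also fails if it takes over 64 s, if anything falls off the work surface, if the arm or the gripper's body presses on something with over 40 N, if the wrist force passes 120 N, or if a joint passes its speed limit or range.

## Working session

There is one attempt and no reset: what is moved stays moved. The work goes in short steps, Python scripts to look and compute and a tool call to move; the robot and the scene stay as the last step left them, time stands still between calls to the robot, and variables do not carry over. Pictures are saved under pics/ and viewed, at most 10 in all, crops included, and the job is handed in when it is done.

Besides the shell and the picture viewer there is one more tool, called after "Request:" in YAML: its name, and indented under it one key for each argument. drive_tool: Moves the arm, as the interface text tells. Its arguments: {"type":"object","properties":{"targets":{"type":"array","items":{"type":"object","properties":{"tx":{"type":"number"},"ty":{"type":"number"},"tz":{"type":"number"},"wx":{"type":"number"},"wy":{"type":"number"},"wz":{"type":"number"},"claw":{"type":"number"}}}},"force":{"type":"number"}},"required":["targets"]}

```bash
mkdir -p pics; cat > h.py <<'E'
import numpy as np, cv2
from plant import r, vision, workorder
def snap(n,f=None):
    s=vision.snapshot(n)
    if f: cv2.imwrite('pics/'+f,s['image'])
    return s
def ray(s,px,z):
    K=s['K'];T=s['cam_to_world'];u,v=px
    d=np.array([(u-K[0,2])/K[0,0],-(v-K[1,2])/K[1,1],-1.]);d=T[:3,:3]@d;o=T[:3,3]
    return o+d*(z-o[2])/d[2]
def cloud(s):
    K=s['K'];T=s['cam_to_world'];Z=s['range_z'];v,u=np.mgrid[:480,:640]
    P=np.stack([(u-K[0,2])/K[0,0]*Z,-(v-K[1,2])/K[1,1]*Z,-Z],-1)
    return P@T[:3,:3].T+T[:3,3]
E
python3 - <<'E'
from h import *
for n in('top','side'):
    s=snap(n,n+'0.png');print(n,s['cam_to_world'].round(3).tolist(),s['K'].round(1).tolist())
st=r.get_state();print(r.tip_reach,st)
E
```

```text
top [[0.087, 0.971, -0.221, 0.292], [-0.996, 0.085, -0.019, -0.002], [0.001, 0.221, 0.975, 1.28], [0.0, 0.0, 0.0, 1.0]] [[570.9, 0.0, 320.2], [0.0, 570.9, 245.2], [0.0, 0.0, 1.0]]
side [[-0.949, 0.184, -0.257, 0.295], [-0.315, -0.612, 0.726, 0.863], [-0.024, 0.769, 0.638, 0.806], [0.0, 0.0, 0.0, 1.0]] [[556.5, 0.0, 318.5], [0.0, 556.5, 232.1], [0.0, 0.0, 1.0]]
0.008 {'clock': 0.1, 'q': array([ 1.17283639,  0.68991796, -0.19449648,  1.56621881,  0.15727344,
        0.90249153, -0.21506866]), 'qd': array([-0.00079285, -0.00199585, -0.00075192, -0.00096925, -0.00024202,
       -0.00095519,  0.00130912]), 'joint_torque': array([-3.76841286e-03, -5.28502822e+01, -1.27166491e+00, -1.53838509e+01,
       -5.25815645e-02,  1.99753456e-03,  3.80412450e-05]), 'tool_pos': array([ 0.26127162, -0.56716867,  0.24598413]), 'eef_rot': array([ 9.76780409e-01,  2.14241340e-01, -2.30428525e-04, -7.91946516e-04]), 'contact_force': array([0.43371872, 0.00249725, 0.79169892]), 'moment': array([ 0.00410926,  0.02201026, -0.014184  ]), 'finger_force': 0.0, 'opening': 1.0002878079346151}
```

View pics/top0.png

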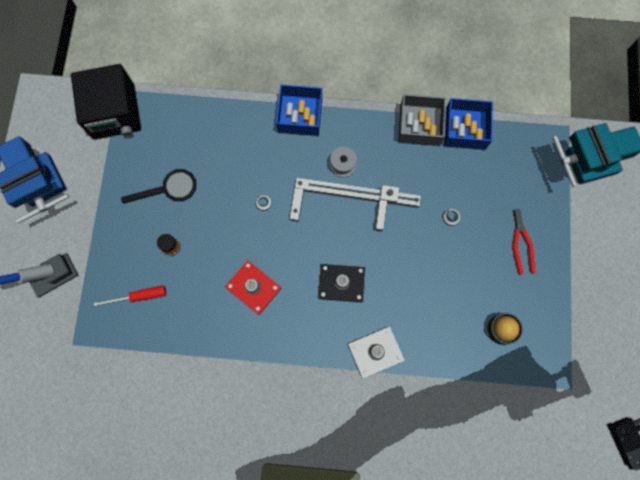

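View pics/side0.png

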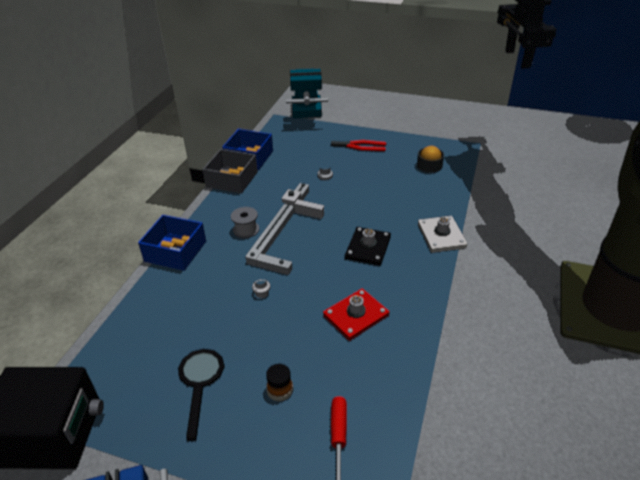

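The top view shows three plates: black at (342,283), red at (252,287) and white at (376,351). The black one is the carrier, because red and white are the declared look-alikes. The fixture corner is near (300,190), its fence end near (296,217), and the jaw near (382,210). I'll measure these and confirm in one crop.

```bash
cat > m.py <<'E'
from h import *
def carrier(s,c0=None):
    im=s['image'].astype(int);P=cloud(s)
    m=((im.max(2)<60)&(abs(P[...,2]-.012)<.012)&(abs(P[...,0]-.55)<.25)&(abs(P[...,1])<.2)).astype(np.uint8)
    m=cv2.morphologyEx(m,cv2.MORPH_OPEN,np.ones((3,3)))
    cs,_=cv2.findContours(m,cv2.RETR_EXTERNAL,cv2.CHAIN_APPROX_NONE)
    c=max(cs,key=cv2.contourArea)
    w=np.array([ray(s,p[0],.014)[:2] for p in c])
    return c,cv2.minAreaRect((w*1000).astype(np.float32))
def metal(s):
    im=s['image'].astype(int);P=cloud(s);hsv=cv2.cvtColor(s['image'],cv2.COLOR_BGR2HSV)
    return (hsv[...,1]<70)&(im.min(2)>95)&(P[...,0]>.4)&(P[...,0]<.85),P
if __name__=='__main__':
    s=snap('top')
    c,rect=carrier(s);print('carrier',rect,cv2.boundingRect(c))
    m,P=metal(s);m[:, :285]=0;m[:,428:]=0;m[:172]=0;m[236:]=0
    print('z hist',np.histogram(P[m][:,2],bins=np.arange(0,.06,.005)))
    n,l,stt,cen=cv2.connectedComponentsWithStats(m.astype(np.uint8));print(stt,cen)
    im=s['image'].copy();cv2.drawContours(im,[c],-1,(0,255,0),1)
    cr=im[165:315,240:440].copy();mm=m[165:315,240:440];
    a=cv2.resize(cr,None,fx=4,fy=4,interpolation=cv2.INTER_NEAREST)
    cs,_=cv2.findContours(cv2.resize(mm.astype(np.uint8),None,fx=4,fy=4,interpolation=0),cv2.RETR_EXTERNAL,cv2.CHAIN_APPROX_NONE)
    cv2.drawContours(a,cs,-1,(0,0,255),1);cv2.imwrite('pics/crop1.png',a)
E
python3 m.py
```

```text
carrier ((496.15863037109375, -31.92001724243164), (76.53205108642578, 97.22171020507812), 1.1544934511184692) (319, 266, 45, 35)
z hist (array([122,  39,  14, 277, 862, 280, 165, 135,  34,   7,   1]), array([0.   , 0.005, 0.01 , 0.015, 0.02 , 0.025, 0.03 , 0.035, 0.04 ,
       0.045, 0.05 , 0.055]))
[[     0      0    640    480 305174]
 [   337    172     17      5     43]
 [   289    177    133     53   1983]] [[319.28937917 239.79459915]
 [345.37209302 174.39534884]
 [351.35249622 195.57438225]]
```

View pics/crop1.png

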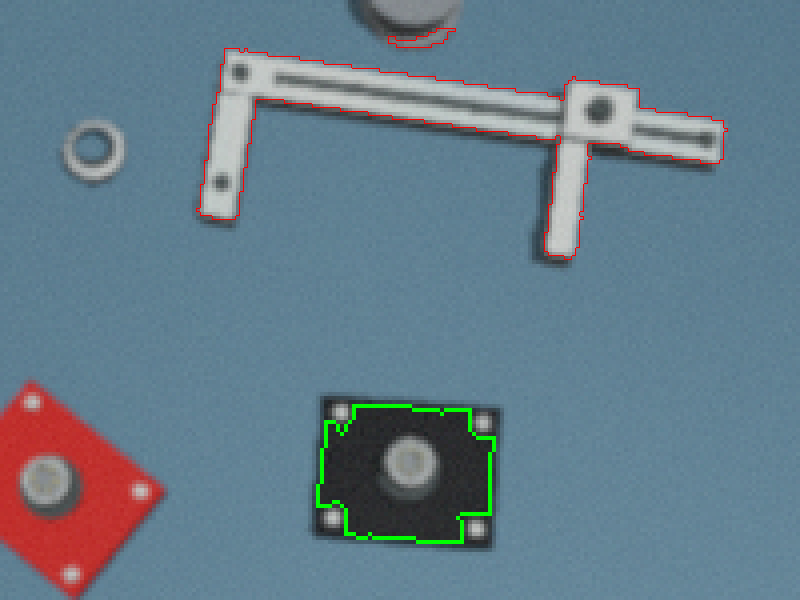

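The crop shows the black carrier with corners at crop (320,396), (501,408), (492,550) and (312,536). The fixture's inside corner is at (254,98), with the fence end at (237,218). The jaw's left face runs from (560,140) to (545,255). The black plate is confirmed as the carrier. Next I'll fit the fixture lines.

```bash
cat > g.py <<'E'
from h import *
s=snap('top')
W=lambda pts,z:np.array([ray(s,(240+x/4-.4,165+y/4-.4),z)[:2] for x,y in pts])
c=W([(320,396),(501,408),(492,550),(312,536)],.014)
print('carrier corners',c.round(4).tolist(),'ctr',c.mean(0),'sides',[np.linalg.norm(c[i]-c[i-1]).round(4) for i in range(4)])
print('yaw deg',[np.degrees(np.arctan2(*(a-b)[::-1])) for a,b in((c[0],c[3]),(c[1],c[2]))],[np.degrees(np.arctan2(*(a-b)[::-1]))-90 for a,b in((c[0],c[1]),(c[3],c[2]))])
f=W([(254,98),(545,136),(225,48),(720,119),(720,164),(237,218),(200,214)],.022)
print('fix corner,bar,backL,backR,frontR,fenceEndIn,fenceEndOut\n',f.round(4))
ang=lambda d:np.degrees(np.arctan2(d[1],d[0]))
print('yaw bar',ang(f[0]-f[1])-90,ang(f[2]-f[3])-90,ang(f[0]-f[4])-90,'fence',ang(f[0]-f[5]),'len',np.linalg.norm(f[0]-f[5]),np.linalg.norm(f[2]-f[3]),np.linalg.norm(f[3]-f[4]))
j=W([(560,140),(545,254),(588,142),(577,258)],.030);print('jaw',j.round(4))
for yaw in(np.radians(ang(f[2]-f[3])-90),):
    R=np.array([[np.cos(yaw),-np.sin(yaw)],[np.sin(yaw),np.cos(yaw)]])
    print('in fixture: jaw',((j-f[0])@R).round(4).tolist(),'carrier',((c.mean(0)-f[0])@R).round(4),'f',((f-f[0])@R).round(4).tolist())
E
python3 g.py
```

```text
carrier corners [[0.5355, 0.0196], [0.5375, -0.0827], [0.457, -0.0833], [0.4561, 0.0171]] ctr [ 0.49653476 -0.03232092] sides [np.float64(0.0795), np.float64(0.1023), np.float64(0.0805), np.float64(0.1004)]
yaw deg [np.float64(1.7788807444102157), np.float64(0.4243635508660999)] [np.float64(1.1259330503943517), np.float64(0.519207558877028)]
fix corner,bar,backL,backR,frontR,fenceEndIn,fenceEndOut
 [[ 0.7053  0.0727]
 [ 0.697  -0.0963]
 [ 0.7341  0.0923]
 [ 0.716  -0.1962]
 [ 0.689  -0.1975]
 [ 0.6329  0.0756]
 [ 0.6334  0.0969]]
yaw bar -2.7996301885150103 -3.5933900445613887 -3.4490500526366077 fence -2.3402968951520218 len 0.07243487587109192 0.28906416606852936 0.027054582390442228
jaw [[ 0.6928 -0.1044]
 [ 0.6249 -0.1003]
 [ 0.693  -0.1205]
 [ 0.6241 -0.1184]]
in fixture: jaw [[-0.0014, -0.1775], [-0.0694, -0.1777], [-0.0002, -0.1935], [-0.069, -0.1958]] carrier [-0.2017 -0.1179] f [[0.0, 0.0], [0.0023, -0.1692], [0.0276, 0.0214], [0.0276, -0.2677], [0.0007, -0.2707], [-0.0724, -0.0016], [-0.0732, 0.0197]]
```

Request:
drive_tool:
  targets:
    - {"tx": 0.27,"ty": 0.9,"wz": -0.0585,"claw": 0.2}
    - {"tx": 0.27,"ty": 0.9,"wz": -0.0585,"claw": 0.2}
    - {"tx": 0.27,"ty": 0.9,"wz": -0.0585,"claw": 0.2}
    - {"tx": 0.27,"ty": 0.9,"wz": -0.0585,"claw": 0.2}
    - {"tx": 0.27,"ty": 0.9,"wz": -0.0585,"claw": 0.2}
    - {"tx": 0.27,"ty": 0.9,"wz": -0.0585,"claw": 0.2}
    - {"tx": 0.27,"ty": 0.9,"wz": -0.0585,"claw": 0.2}
    - {"tx": 0.27,"ty": 0.9,"wz": -0.0585,"claw": 0.2}

```text
validation failed for argument at $.ta...
```

Request:
drive_tool:
  targets:
    - {"tx": 0.27,"ty": 0.9,"claw": 0.2}
    - {"tx": 0.27,"ty": 0.9,"claw": 0.2}
    - {"tx": 0.27,"ty": 0.9,"claw": 0.2}
    - {"tx": 0.27,"ty": 0.9,"claw": 0.2}
    - {"tx": 0.27,"ty": 0.9,"claw": 0.2}
    - {"tx": 0.27,"ty": 0.9,"claw": 0.2}
    - {"tx": 0.27,"ty": 0.9,"claw": 0.2}
    - {"tx": 0.27,"ty": 0.9,"claw": 0.2}

```text
validation failed for argument at $.ta...
```

Request:
drive_tool:
  targets:
    - {"tx": 0.27,"ty": 0.9,"tz": 0,"wx": 0,"wy": 0,"wz": -0.0585,"claw": 0.2}
    - {"tx": 0.27,"ty": 0.9,"tz": 0,"wx": 0,"wy": 0,"wz": -0.0585,"claw": 0.2}
    - {"tx": 0.27,"ty": 0.9,"tz": 0,"wx": 0,"wy": 0,"wz": -0.0585,"claw": 0.2}
    - {"tx": 0.27,"ty": 0.9,"tz": 0,"wx": 0,"wy": 0,"wz": -0.0585,"claw": 0.2}
    - {"tx": 0.27,"ty": 0.9,"tz": 0,"wx": 0,"wy": 0,"wz": -0.0585,"claw": 0.2}
    - {"tx": 0.27,"ty": 0.9,"tz": 0,"wx": 0,"wy": 0,"wz": -0.0585,"claw": 0.2}
    - {"tx": 0.27,"ty": 0.9,"tz": 0,"wx": 0,"wy": 0,"wz": -0.0585,"claw": 0.2}
    - {"tx": 0.27,"ty": 0.9,"tz": 0,"wx": 0,"wy": 0,"wz": -0.0585,"claw": 0.2}

```text
clock: 1.0
tool_pos: [0.3266, -0.3505, 0.2467]
eef_rot: [1.0, -0.03, 0.0, -0.0]
contact_force: [1.5, -0.4, 0.3]
opening: 0.601
finger_force: 0.0
```

Request:
drive_tool:
  targets:
    - {"tx": 0.25,"ty": 0.9,"tz": 0,"wx": 0,"wy": 0,"wz": 0,"claw": 0.2}
    - {"tx": 0.25,"ty": 0.9,"tz": 0,"wx": 0,"wy": 0,"wz": 0,"claw": 0.2}
    - {"tx": 0.25,"ty": 0.9,"tz": 0,"wx": 0,"wy": 0,"wz": 0,"claw": 0.2}
    - {"tx": 0.25,"ty": 0.9,"tz": 0,"wx": 0,"wy": 0,"wz": 0,"claw": 0.2}
    - {"tx": 0.25,"ty": 0.9,"tz": 0,"wx": 0,"wy": 0,"wz": 0,"claw": 0.2}
    - {"tx": 0.25,"ty": 0.9,"tz": 0,"wx": 0,"wy": 0,"wz": 0,"claw": 0.2}
    - {"tx": 0.25,"ty": 0.9,"tz": 0,"wx": 0,"wy": 0,"wz": 0,"claw": 0.2}
    - {"tx": 0.25,"ty": 0.9,"tz": -0.5,"wx": 0,"wy": 0,"wz": 0,"claw": 0.2}

```text
clock: 1.8
tool_pos: [0.3878, -0.1349, 0.2327]
eef_rot: [1.0, -0.029, 0.002, 0.0]
contact_force: [1.9, 0.4, -0.4]
opening: 0.596
finger_force: 0.0
```

Request:
drive_tool:
  targets:
    - {"tx": 0.25,"ty": 0.9,"tz": -0.5,"wx": 0,"wy": 0,"wz": 0,"claw": 0.2}
    - {"tx": 0.25,"ty": 0.9,"tz": -0.5,"wx": 0,"wy": 0,"wz": 0,"claw": 0.2}
    - {"tx": 0.25,"ty": 0.9,"tz": -0.5,"wx": 0,"wy": 0,"wz": 0,"claw": 0.2}
    - {"tx": 0.25,"ty": 0.8,"tz": -0.5,"wx": 0,"wy": 0,"wz": 0,"claw": 0.2}
    - {"tx": 0,"ty": 0,"tz": -0.9,"wx": 0,"wy": 0,"wz": 0,"claw": 0.2}
    - {"tx": 0,"ty": 0,"tz": -0.9,"wx": 0,"wy": 0,"wz": 0,"claw": 0.2}
    - {"tx": 0,"ty": 0,"tz": -0.9,"wx": 0,"wy": 0,"wz": 0,"claw": 0.2}
    - {"tx": 0,"ty": 0,"tz": 0,"wx": 0,"wy": 0,"wz": 0,"claw": 0.2}

```text
clock: 2.6
tool_pos: [0.4152, -0.0304, 0.0885]
eef_rot: [1.0, -0.029, -0.002, 0.0]
contact_force: [-0.4, 0.2, 1.0]
opening: 0.602
finger_force: 0.0
```

Request:
drive_tool:
  targets:
    - {"tx": 0,"ty": 0,"tz": -0.6,"wx": 0,"wy": 0,"wz": 0,"claw": 0.2}
    - {"tx": 0,"ty": 0,"tz": -0.6,"wx": 0,"wy": 0,"wz": 0,"claw": 0.2}
    - {"tx": 0,"ty": 0,"tz": -0.6,"wx": 0,"wy": 0,"wz": 0,"claw": 0.2}
    - {"tx": 0,"ty": 0,"tz": -0.4,"wx": 0,"wy": 0,"wz": 0,"claw": 0.2}
    - {"tx": 0,"ty": 0,"tz": -0.3,"wx": 0,"wy": 0,"wz": 0,"claw": 0.2}
    - {"tx": 0,"ty": 0,"tz": 0,"wx": 0,"wy": 0,"wz": 0,"claw": 0.2}
    - {"tx": 0,"ty": 0,"tz": 0,"wx": 0,"wy": 0,"wz": 0,"claw": 0.2}
    - {"tx": 0,"ty": 0,"tz": 0,"wx": 0,"wy": 0,"wz": 0,"claw": 0.2}

```text
clock: 3.4
tool_pos: [0.431, -0.0322, 0.0393]
eef_rot: [0.999, -0.029, -0.013, -0.0]
contact_force: [0.5, 0.2, 0.5]
opening: 0.603
finger_force: 0.0
```

```bash
python3 - <<'E'
from h import *
st=r.get_state();print(st['q'].round(3),st['tool_pos'],st['eef_rot'],st['contact_force'])
E
```

```text
[-0.005  0.887 -0.042  2.25   0.774  0.044 -2.435] [ 0.43097184 -0.03217016  0.03925578] [ 9.99481036e-01 -2.93638683e-02 -1.32445992e-02 -3.96086424e-05] [0.46089597 0.15288937 0.54887499]
```

Request:
drive_tool:
  targets:
    - {"tx": 0,"ty": 0,"tz": 0,"wx": 0,"wy": 0.05,"wz": 0,"claw": 0.2}
    - {"tx": 0,"ty": 0,"tz": 0,"wx": 0,"wy": 0.05,"wz": 0,"claw": 0.2}
    - {"tx": 0,"ty": 0,"tz": 0,"wx": 0,"wy": 0.05,"wz": 0,"claw": 0.2}
    - {"tx": 0,"ty": 0,"tz": 0,"wx": 0,"wy": 0,"wz": 0,"claw": 0.2}
    - {"tx": 0,"ty": 0,"tz": 0,"wx": 0,"wy": 0,"wz": 0,"claw": 0.2}
    - {"tx": 0,"ty": 0,"tz": 0,"wx": 0,"wy": 0,"wz": 0,"claw": 0.2}
    - {"tx": 0,"ty": 0,"tz": 0,"wx": 0,"wy": 0,"wz": 0,"claw": 0.2}
    - {"tx": 0,"ty": 0,"tz": 0,"wx": 0,"wy": 0,"wz": 0,"claw": 0.2}

```text
clock: 4.2
tool_pos: [0.4302, -0.0319, 0.0386]
eef_rot: [0.995, -0.029, -0.092, 0.002]
contact_force: [-0.2, 0.4, -0.7]
opening: 0.603
finger_force: 0.0
```

Request:
drive_tool:
  targets:
    - {"tx": 0,"ty": 0,"tz": -0.2,"wx": 0,"wy": 0,"wz": 0,"claw": 0.2}
    - {"tx": 0,"ty": 0,"tz": -0.2,"wx": 0,"wy": 0,"wz": 0,"claw": 0.2}
    - {"tx": 0,"ty": 0,"tz": -0.2,"wx": 0,"wy": 0,"wz": 0,"claw": 0.2}
    - {"tx": 0,"ty": 0,"tz": -0.2,"wx": 0,"wy": 0,"wz": 0,"claw": 0.2}
    - {"tx": 0,"ty": 0,"tz": 0,"wx": 0,"wy": 0,"wz": 0,"claw": 0.2}
    - {"tx": 0,"ty": 0,"tz": 0,"wx": 0,"wy": 0,"wz": 0,"claw": 0.2}
    - {"tx": 0,"ty": 0,"tz": 0,"wx": 0,"wy": 0,"wz": 0,"claw": 0.2}
    - {"tx": 0,"ty": 0,"tz": 0,"wx": 0,"wy": 0,"wz": 0,"claw": 0.2}

```text
clock: 5.0
tool_pos: [0.4308, -0.032, 0.0146]
eef_rot: [0.995, -0.029, -0.092, 0.002]
contact_force: [0.1, -0.2, 0.8]
opening: 0.596
finger_force: 0.0
```

Request:
drive_tool:
  targets:
    - {"tx": 0.3,"ty": 0.01,"tz": 0,"wx": 0,"wy": 0,"wz": 0,"claw": 0.2}
    - {"tx": 0.3,"ty": 0.01,"tz": 0,"wx": 0,"wy": 0,"wz": 0,"claw": 0.2}
    - {"tx": 0.3,"ty": 0.01,"tz": 0,"wx": 0,"wy": 0,"wz": 0,"claw": 0.2}
    - {"tx": 0.3,"ty": 0.01,"tz": 0,"wx": 0,"wy": 0,"wz": 0,"claw": 0.2}
    - {"tx": 0.3,"ty": 0.01,"tz": 0,"wx": 0,"wy": 0,"wz": 0,"claw": 0.2}
    - {"tx": 0.3,"ty": 0.01,"tz": 0,"wx": 0,"wy": 0,"wz": 0,"claw": 0.2}
    - {"tx": 0.3,"ty": 0.01,"tz": 0,"wx": 0,"wy": 0,"wz": 0,"claw": 0.2}
    - {"tx": 0.3,"ty": 0.01,"tz": 0,"wx": 0,"wy": 0,"wz": 0,"claw": 0.2}

```text
clock: 5.8
tool_pos: [0.5005, -0.0303, 0.0145]
eef_rot: [0.995, -0.029, -0.095, 0.003]
contact_force: [-5.7, -0.5, 3.8]
opening: 0.599
finger_force: 3.3
```

```bash
cat > v.py <<'E'
import sys
from h import *
s=snap('top');cv2.imwrite('pics/'+sys.argv[1],cv2.resize(s['image'][165:315,240:440],None,fx=4,fy=4,interpolation=cv2.INTER_NEAREST))
st=r.get_state();print(st['clock'],st['tool_pos'],st['contact_force'],st['q'].round(2))
E
python3 v.py c2.png
```

```text
5.85 [ 0.5028861  -0.03007065  0.01444471] [-3.56505915 -0.49485292  2.13557444] [ 0.21  1.01 -0.41  1.88  0.63  0.59 -2.26]
```

View pics/c2.png

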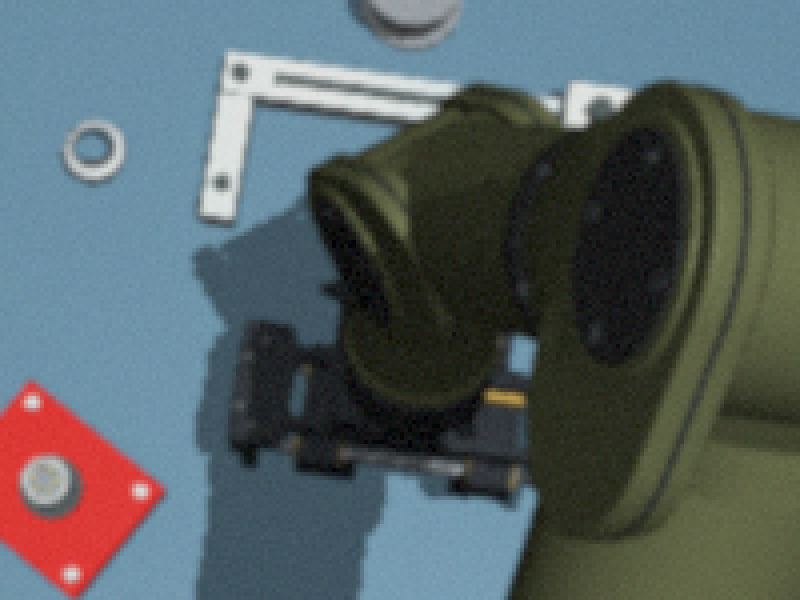

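Request:
drive_tool:
  targets:
    - {"tx": 0.3,"ty": 0.015,"tz": 0,"wx": 0,"wy": 0,"wz": 0,"claw": 0.2}
    - {"tx": 0.3,"ty": 0.015,"tz": 0,"wx": 0,"wy": 0,"wz": 0,"claw": 0.2}
    - {"tx": 0.3,"ty": 0.015,"tz": 0,"wx": 0,"wy": 0,"wz": 0,"claw": 0.2}
    - {"tx": 0.3,"ty": 0.015,"tz": 0,"wx": 0,"wy": 0,"wz": 0,"claw": 0.2}
    - {"tx": 0.3,"ty": 0.015,"tz": 0,"wx": 0,"wy": 0,"wz": 0,"claw": 0.2}
    - {"tx": 0.3,"ty": 0.015,"tz": 0,"wx": 0,"wy": 0,"wz": 0,"claw": 0.2}
    - {"tx": 0.3,"ty": 0.015,"tz": 0,"wx": 0,"wy": 0,"wz": 0,"claw": 0.2}
    - {"tx": 0,"ty": 0,"tz": 0,"wx": 0,"wy": 0,"wz": 0,"claw": 0.2}

```text
clock: 6.65
tool_pos: [0.5655, -0.0268, 0.0144]
eef_rot: [0.995, -0.029, -0.093, 0.002]
contact_force: [-2.6, -0.5, 3.1]
opening: 0.598
finger_force: 1.8
```

```bash
python3 - <<'E'
from h import *
s=snap('side');cv2.imwrite('pics/s2.png',cv2.resize(s['image'][160:310,220:420],None,fx=4,fy=4,interpolation=cv2.INTER_CUBIC))
E
```

```text
(no output)
```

View pics/s2.png

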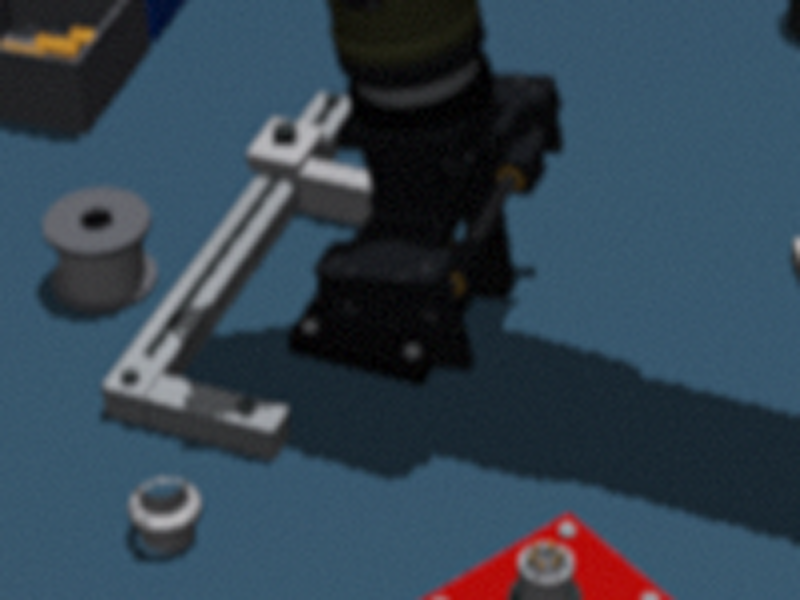

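The side crop shows the carrier's left edge running from about (290,348) to (422,383), parallel to the fence. The jaw is still open.

```bash
python3 - <<'E'
from h import *
s=snap('side');st=r.get_state()
y=np.radians(-3.4);R=np.array([[np.cos(y),-np.sin(y)],[np.sin(y),np.cos(y)]]);o=np.array([.706,.073])
F=lambda p:((np.asarray(p)[:2]-o)@R).round(4)
for n,x,v,z in(('cFL',290,348,0),('cRL',424,382,0),('hole F',310,326,.014),('hole R',412,351,.014),('fence end',278,456,0),('fence end in top',289,405,.022),('jaw tip in?',372,222,0)):
    print(n,F(ray(s,(220+x/4-.4,160+v/4-.4),z)))
print('tcp',F(st['tool_pos']),st['clock'])
E
```

```text
cFL [-0.0425 -0.065 ]
cRL [-0.1219 -0.0645]
hole F [-0.0525 -0.0711]
hole R [-0.1126 -0.0711]
fence end [-0.0712  0.0156]
fence end in top [-0.0715 -0.0009]
jaw tip in? [-0.0423 -0.185 ]
tcp [-0.1344 -0.108 ] 6.75
```

Request:
drive_tool:
  targets:
    - {"tx": 0.2,"ty": 0.01,"tz": 0,"wx": 0,"wy": 0,"wz": 0,"claw": 0.2}
    - {"tx": 0.2,"ty": 0.01,"tz": 0,"wx": 0,"wy": 0,"wz": 0,"claw": 0.2}
    - {"tx": 0.2,"ty": 0.01,"tz": 0,"wx": 0,"wy": 0,"wz": 0,"claw": 0.2}
    - {"tx": 0.2,"ty": 0.01,"tz": 0,"wx": 0,"wy": 0,"wz": 0,"claw": 0.2}
    - {"tx": 0.2,"ty": 0.01,"tz": 0,"wx": 0,"wy": 0,"wz": 0,"claw": 0.2}
    - {"tx": 0.15,"ty": 0.01,"tz": 0,"wx": 0,"wy": 0,"wz": 0,"claw": 0.2}
    - {"tx": 0.1,"ty": 0,"tz": 0,"wx": 0,"wy": 0,"wz": 0,"claw": 0.2}
    - {"tx": 0,"ty": 0,"tz": 0,"wx": 0,"wy": 0,"wz": 0,"claw": 0.2}

```text
clock: 7.55
tool_pos: [0.6017, -0.0248, 0.0144]
eef_rot: [0.995, -0.029, -0.094, 0.002]
contact_force: [-5.0, -1.0, 3.7]
opening: 0.602
finger_force: 3.1
```

Request:
drive_tool:
  targets:
    - {"tx": 0.04,"ty": 0,"tz": 0,"wx": 0,"wy": 0,"wz": 0,"claw": 0.2}
    - {"tx": 0.04,"ty": 0,"tz": 0,"wx": 0,"wy": 0,"wz": 0,"claw": 0.2}
    - {"tx": 0.03,"ty": 0,"tz": 0,"wx": 0,"wy": 0,"wz": 0,"claw": 0.2}
    - {"tx": 0,"ty": 0,"tz": 0,"wx": 0,"wy": 0,"wz": 0,"claw": 0.2}
    - {"tx": 0,"ty": 0,"tz": 0,"wx": 0,"wy": 0,"wz": 0,"claw": 0.2}
    - {"tx": 0,"ty": 0,"tz": 0,"wx": 0,"wy": 0,"wz": 0,"claw": 0.2}
    - {"tx": 0,"ty": 0,"tz": 0,"wx": 0,"wy": 0,"wz": 0,"claw": 0.2}
    - {"tx": 0,"ty": 0,"tz": 0,"wx": 0,"wy": 0,"wz": 0,"claw": 0.2}

```text
clock: 8.35
tool_pos: [0.6043, -0.0247, 0.0145]
eef_rot: [0.995, -0.029, -0.094, 0.002]
contact_force: [-6.7, -0.0, 4.8]
opening: 0.602
finger_force: 3.7
```

Request:
drive_tool:
  targets:
    - {"tx": 0.04,"ty": 0,"tz": 0,"wx": 0,"wy": 0,"wz": 0,"claw": 0.2}
    - {"tx": 0.03,"ty": 0,"tz": 0,"wx": 0,"wy": 0,"wz": 0,"claw": 0.2}
    - {"tx": 0.03,"ty": 0,"tz": 0,"wx": 0,"wy": 0,"wz": 0,"claw": 0.2}
    - {"tx": 0,"ty": 0,"tz": 0,"wx": 0,"wy": 0,"wz": 0,"claw": 0.2}
    - {"tx": 0,"ty": 0,"tz": 0,"wx": 0,"wy": 0,"wz": 0,"claw": 0.2}
    - {"tx": 0,"ty": 0,"tz": 0,"wx": 0,"wy": 0,"wz": 0,"claw": 0.2}
    - {"tx": 0,"ty": 0,"tz": 0,"wx": 0,"wy": 0,"wz": 0,"claw": 0.2}
    - {"tx": 0,"ty": 0,"tz": 0,"wx": 0,"wy": 0,"wz": 0,"claw": 0.2}

```text
clock: 9.15
tool_pos: [0.6073, -0.0247, 0.0145]
eef_rot: [0.995, -0.029, -0.094, 0.002]
contact_force: [-5.8, -1.5, 3.7]
opening: 0.6
finger_force: 3.7
```

Request:
drive_tool:
  targets:
    - {"tx": 0.03,"ty": 0,"tz": 0,"wx": 0,"wy": 0,"wz": 0,"claw": 0.2}
    - {"tx": 0.03,"ty": 0,"tz": 0,"wx": 0,"wy": 0,"wz": 0,"claw": 0.2}
    - {"tx": 0.03,"ty": 0,"tz": 0,"wx": 0,"wy": 0,"wz": 0,"claw": 0.2}
    - {"tx": 0,"ty": 0,"tz": 0,"wx": 0,"wy": 0,"wz": 0,"claw": 0.2}
    - {"tx": 0,"ty": 0,"tz": 0,"wx": 0,"wy": 0,"wz": 0,"claw": 0.2}
    - {"tx": 0,"ty": 0,"tz": 0,"wx": 0,"wy": 0,"wz": 0,"claw": 0.2}
    - {"tx": 0,"ty": 0,"tz": 0,"wx": 0,"wy": 0,"wz": 0,"claw": 0.2}
    - {"tx": 0,"ty": 0,"tz": 0,"wx": 0,"wy": 0,"wz": 0,"claw": 0.2}

```text
clock: 9.95
tool_pos: [0.61, -0.0247, 0.0144]
eef_rot: [0.995, -0.029, -0.094, 0.002]
contact_force: [-6.3, -0.0, 4.5]
opening: 0.598
finger_force: 3.7
```

```bash
python3 - <<'E'
from h import *
s=snap('side');cv2.imwrite('pics/s3.png',cv2.resize(s['image'][160:310,220:420],None,fx=4,fy=4,interpolation=cv2.INTER_CUBIC))
E
```

```text
(no output)
```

View pics/s3.png

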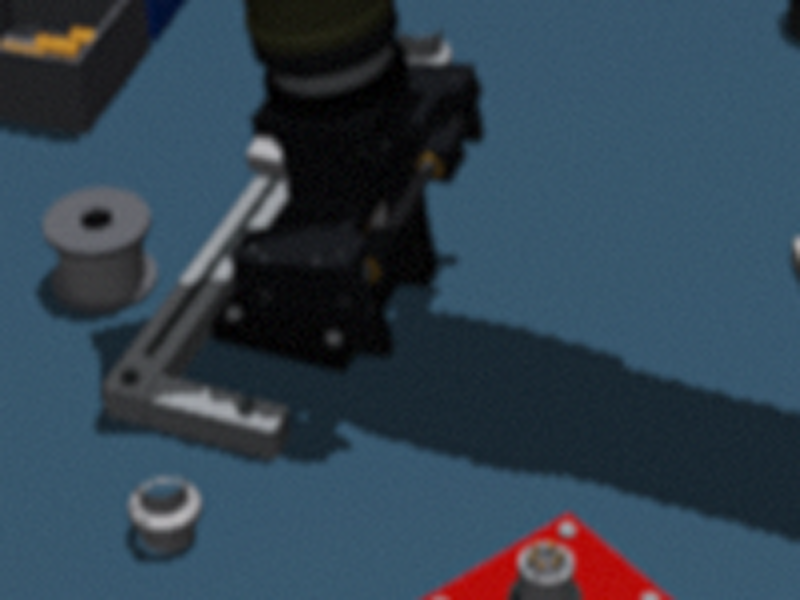

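```bash
python3 - <<'E'
from h import *
s=snap('side');st=r.get_state()
y=np.radians(-3.4);R=np.array([[np.cos(y),-np.sin(y)],[np.sin(y),np.cos(y)]]);o=np.array([.706,.073])
F=lambda p:((np.asarray(p)[:2]-o)@R).round(4)
for n,x,v,z in(('holeF',234,314,.014),('hole R',333.5,338.5,.014),('FLbot',213,337,0),('RLbot',346,370,0),('bar front top',180,361,.022),('bar front top2',227,275,.022),('corner in',156,374,.022)):
    print(n,F(ray(s,(220+x/4-.4,160+v/4-.4),z)))
print('tcp',F(st['tool_pos']),st['clock'])
E
```

```text
holeF [-0.009 -0.066]
hole R [-0.0687 -0.0659]
FLbot [ 0.0015 -0.0587]
RLbot [-0.0785 -0.0589]
bar front top [-0.0028 -0.0124]
bar front top2 [ 0.0044 -0.0868]
corner in [0.0046 0.0014]
tcp [-0.09   -0.1032] 10.05
```

Request:
drive_tool:
  targets:
    - {"tx": 0.03,"ty": 0,"tz": 0,"wx": 0,"wy": 0,"wz": 0,"claw": 0.2}
    - {"tx": 0,"ty": 0,"tz": 0,"wx": 0,"wy": 0,"wz": 0,"claw": 0.2}
    - {"tx": 0.03,"ty": 0,"tz": 0,"wx": 0,"wy": 0,"wz": 0,"claw": 0.2}
    - {"tx": 0,"ty": 0,"tz": 0,"wx": 0,"wy": 0,"wz": 0,"claw": 0.2}
    - {"tx": 0,"ty": 0,"tz": 0,"wx": 0,"wy": 0,"wz": 0,"claw": 0.2}
    - {"tx": 0,"ty": 0,"tz": 0,"wx": 0,"wy": 0,"wz": 0,"claw": 0.2}
    - {"tx": 0,"ty": 0,"tz": 0,"wx": 0,"wy": 0,"wz": 0,"claw": 0.2}
    - {"tx": 0,"ty": 0,"tz": 0,"wx": 0,"wy": 0,"wz": 0,"claw": 0.2}

```text
clock: 10.85
tool_pos: [0.6117, -0.0247, 0.0145]
eef_rot: [0.995, -0.029, -0.094, 0.002]
contact_force: [-7.9, -1.0, 4.5]
opening: 0.6
finger_force: 3.8
```

Request:
drive_tool:
  targets:
    - {"tx": 0.03,"ty": 0,"tz": 0,"wx": 0,"wy": 0,"wz": 0,"claw": 0.2}
    - {"tx": 0,"ty": 0,"tz": 0,"wx": 0,"wy": 0,"wz": 0,"claw": 0.2}
    - {"tx": 0,"ty": 0,"tz": 0,"wx": 0,"wy": 0,"wz": 0,"claw": 0.2}
    - {"tx": 0.03,"ty": 0,"tz": 0,"wx": 0,"wy": 0,"wz": 0,"claw": 0.2}
    - {"tx": 0,"ty": 0,"tz": 0,"wx": 0,"wy": 0,"wz": 0,"claw": 0.2}
    - {"tx": 0,"ty": 0,"tz": 0,"wx": 0,"wy": 0,"wz": 0,"claw": 0.2}
    - {"tx": 0,"ty": 0,"tz": 0,"wx": 0,"wy": 0,"wz": 0,"claw": 0.2}
    - {"tx": 0,"ty": 0,"tz": 0,"wx": 0,"wy": 0,"wz": 0,"claw": 0.2}

```text
clock: 11.65
tool_pos: [0.6119, -0.0247, 0.0144]
eef_rot: [0.995, -0.029, -0.096, 0.003]
contact_force: [-10.4, -0.4, 6.7]
opening: 0.599
finger_force: 5.5
```

Request:
drive_tool:
  targets:
    - {"tx": 0.05,"ty": 0,"tz": 0,"wx": 0,"wy": 0,"wz": 0,"claw": 0.2}
    - {"tx": 0.05,"ty": 0,"tz": 0,"wx": 0,"wy": 0,"wz": 0,"claw": 0.2}
    - {"tx": 0,"ty": 0,"tz": 0,"wx": 0,"wy": 0,"wz": 0,"claw": 0.2}
    - {"tx": 0,"ty": 0,"tz": 0,"wx": 0,"wy": 0,"wz": 0,"claw": 0.2}
    - {"tx": 0,"ty": 0,"tz": 0,"wx": 0,"wy": 0,"wz": 0,"claw": 0.2}
    - {"tx": 0,"ty": 0,"tz": 0,"wx": 0,"wy": 0,"wz": 0,"claw": 0.2}
    - {"tx": 0,"ty": 0,"tz": 0,"wx": 0,"wy": 0,"wz": 0,"claw": 0.2}
    - {"tx": 0,"ty": 0,"tz": 0,"wx": 0,"wy": 0,"wz": 0,"claw": 0.2}

```text
clock: 12.45
tool_pos: [0.6121, -0.0247, 0.0144]
eef_rot: [0.995, -0.028, -0.099, 0.003]
contact_force: [-14.1, -0.2, 9.3]
opening: 0.601
finger_force: 8.3
```

Request:
drive_tool:
  targets:
    - {"tx": -0.4,"ty": 0.02,"tz": 0,"wx": 0,"wy": 0,"wz": 0,"claw": 0.2}
    - {"tx": -0.5,"ty": 0.03,"tz": 0,"wx": 0,"wy": 0,"wz": 0,"claw": 0.2}
    - {"tx": -0.5,"ty": 0.03,"tz": 0.3,"wx": 0,"wy": 0,"wz": 0,"claw": 0.2}
    - {"tx": 0,"ty": 0,"tz": 0.9,"wx": 0,"wy": 0,"wz": 0,"claw": 0.2}
    - {"tx": 0,"ty": 0,"tz": 0.9,"wx": 0,"wy": 0,"wz": 0,"claw": 0.2}
    - {"tx": 0,"ty": 0,"tz": 0.9,"wx": 0,"wy": 0,"wz": 0,"claw": 0.2}
    - {"tx": 0,"ty": -0.6,"tz": 0.4,"wx": 0,"wy": -0.09,"wz": 0,"claw": -1}
    - {"tx": 0,"ty": -0.6,"tz": 0,"wx": 0,"wy": -0.09,"wz": 0,"claw": -1}

```text
clock: 13.25
tool_pos: [0.5809, -0.0573, 0.1191]
eef_rot: [1.0, -0.028, 0.008, -0.002]
contact_force: [0.4, -1.9, -0.5]
opening: 0.441
finger_force: 0.0
```

```bash
python3 - <<'E'
from h import *
st=r.get_state();print(st['tool_pos'],st['eef_rot'],st['q'].round(2))
E
```

```text
[ 0.58089014 -0.05730071  0.11911756] [ 0.99956099 -0.02841763  0.00812455 -0.0020623 ] [ 0.29  0.84 -0.48  1.8   0.62  0.63 -2.18]
```

Request:
drive_tool:
  targets:
    - {"tx": 0.25,"ty": -0.8,"tz": 0,"wx": 0,"wy": 0.015,"wz": 0,"claw": -1}
    - {"tx": 0.4,"ty": -0.8,"tz": 0,"wx": 0,"wy": 0,"wz": 0,"claw": -1}
    - {"tx": 0.5,"ty": -0.8,"tz": 0,"wx": 0,"wy": 0,"wz": 0,"claw": -1}
    - {"tx": 0.5,"ty": -0.8,"tz": 0,"wx": 0,"wy": 0,"wz": 0,"claw": -1}
    - {"tx": 0.5,"ty": -0.4,"tz": 0,"wx": 0,"wy": 0,"wz": 0,"claw": -1}
    - {"tx": 0.35,"ty": 0,"tz": 0,"wx": 0,"wy": 0,"wz": 0,"claw": -1}
    - {"tx": 0,"ty": 0,"tz": 0,"wx": 0,"wy": 0,"wz": 0,"claw": -1}
    - {"tx": 0,"ty": 0,"tz": 0,"wx": 0,"wy": 0,"wz": 0,"claw": -1}

```text
clock: 14.05
tool_pos: [0.6522, -0.1657, 0.1165]
eef_rot: [1.0, -0.029, -0.005, -0.001]
contact_force: [-0.2, -0.5, -0.1]
opening: 0.007
finger_force: 0.0
```

```bash
python3 v.py c4.png
```

```text
14.1 [ 0.65169627 -0.16566293  0.11654098] [-0.22940246  0.3055018  -0.22235945] [ 0.44  0.96 -0.53  1.49  0.57  0.87 -1.91]
```

View pics/c4.png

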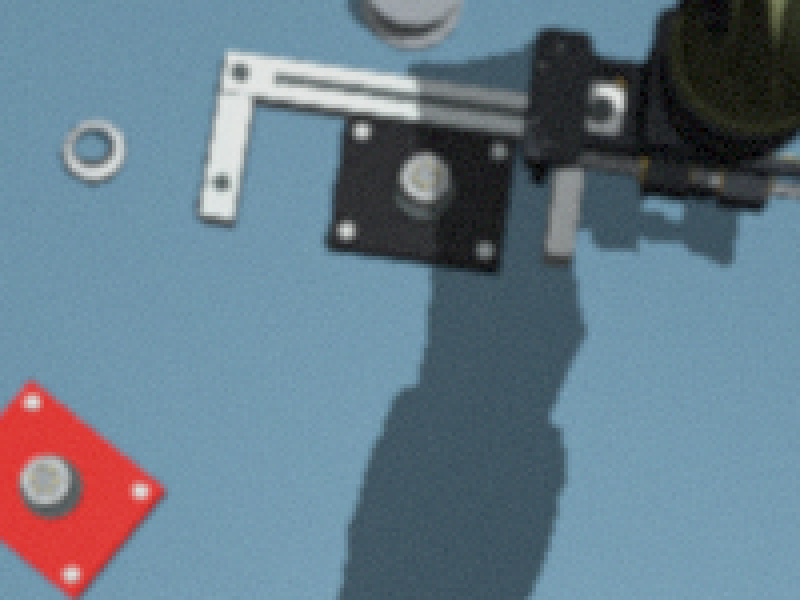

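The carrier lies flush and square against the bar, its near corners at crop (328,247) and (498,271). The jaw, with its tip at (560,258), is still open. I'll lower the closed fingers outside it.

Request:
drive_tool:
  targets:
    - {"tx": 0.1,"ty": 0,"tz": -0.7,"wx": 0,"wy": 0,"wz": 0,"claw": -1}
    - {"tx": 0.05,"ty": 0,"tz": -0.7,"wx": 0,"wy": 0,"wz": 0,"claw": -1}
    - {"tx": 0,"ty": 0,"tz": -0.7,"wx": 0,"wy": 0,"wz": 0,"claw": -1}
    - {"tx": 0,"ty": 0,"tz": -0.6,"wx": 0,"wy": 0,"wz": 0,"claw": -1}
    - {"tx": 0,"ty": 0,"tz": -0.4,"wx": 0,"wy": 0,"wz": 0,"claw": -1}
    - {"tx": 0,"ty": 0,"tz": -0.15,"wx": 0,"wy": 0,"wz": 0,"claw": -1}
    - {"tx": 0,"ty": 0,"tz": 0,"wx": 0,"wy": 0,"wz": 0,"claw": -1}
    - {"tx": 0,"ty": 0,"tz": 0,"wx": 0,"wy": 0,"wz": 0,"claw": -1}

```text
clock: 14.9
tool_pos: [0.6569, -0.1662, 0.0196]
eef_rot: [1.0, -0.029, -0.005, -0.001]
contact_force: [0.5, 0.3, 0.8]
opening: 0.006
finger_force: 0.0
```

Request:
drive_tool:
  targets:
    - {"tx": 0.015,"ty": 0.25,"tz": 0,"wx": 0,"wy": 0,"wz": 0,"claw": -1}
    - {"tx": 0.015,"ty": 0.25,"tz": 0,"wx": 0,"wy": 0,"wz": 0,"claw": -1}
    - {"tx": 0.015,"ty": 0.25,"tz": 0,"wx": 0,"wy": 0,"wz": 0,"claw": -1}
    - {"tx": 0.015,"ty": 0.25,"tz": 0,"wx": 0,"wy": 0,"wz": 0,"claw": -1}
    - {"tx": 0.015,"ty": 0.25,"tz": 0,"wx": 0,"wy": 0,"wz": 0,"claw": -1}
    - {"tx": 0.015,"ty": 0.25,"tz": 0,"wx": 0,"wy": 0,"wz": 0,"claw": -1}
    - {"tx": 0.015,"ty": 0.25,"tz": 0,"wx": 0,"wy": 0,"wz": 0,"claw": -1}
    - {"tx": 0,"ty": 0,"tz": 0,"wx": 0,"wy": 0,"wz": 0,"claw": -1}

```text
clock: 15.7
tool_pos: [0.6597, -0.1117, 0.0191]
eef_rot: [1.0, -0.028, -0.006, -0.001]
contact_force: [0.3, 0.1, -0.0]
opening: 0.006
finger_force: 0.0
```

```bash
python3 v.py c5.png
```

```text
15.75 [ 0.65949881 -0.1122562   0.01894847] [ 0.4461728   0.40057377 -0.4704583 ] [ 0.33  1.08 -0.46  1.52  0.64  0.71 -2.04]
```

View pics/c5.png

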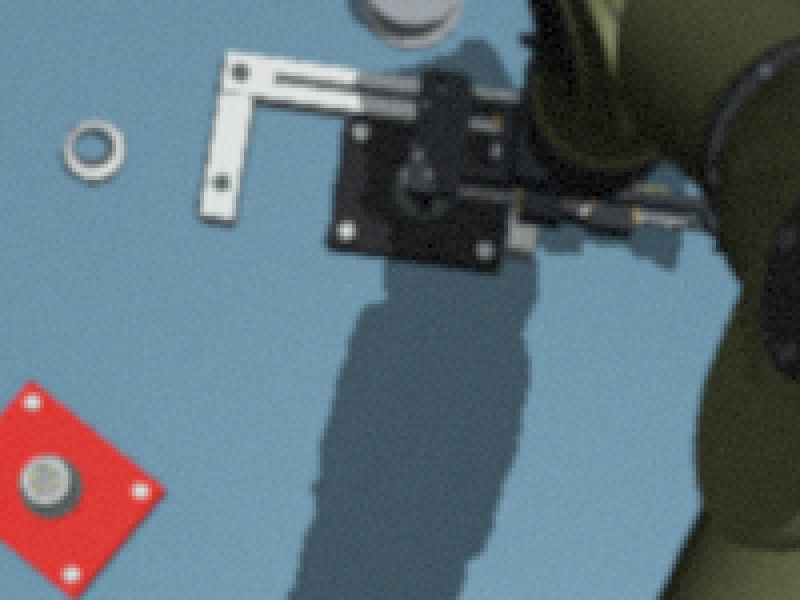

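The jaw has moved to about crop (520,235), nearly touching the carrier, which is still flush. I'll keep pushing.

Request:
drive_tool:
  targets:
    - {"tx": 0.01,"ty": 0.2,"tz": 0,"wx": 0,"wy": 0,"wz": 0,"claw": -1}
    - {"tx": 0.01,"ty": 0.2,"tz": 0,"wx": 0,"wy": 0,"wz": 0,"claw": -1}
    - {"tx": 0.01,"ty": 0.2,"tz": 0,"wx": 0,"wy": 0,"wz": 0,"claw": -1}
    - {"tx": 0.01,"ty": 0.2,"tz": 0,"wx": 0,"wy": 0,"wz": 0,"claw": -1}
    - {"tx": 0.01,"ty": 0.2,"tz": 0,"wx": 0,"wy": 0,"wz": 0,"claw": -1}
    - {"tx": 0.01,"ty": 0.2,"tz": 0,"wx": 0,"wy": 0,"wz": 0,"claw": -1}
    - {"tx": 0.01,"ty": 0.15,"tz": 0,"wx": 0,"wy": 0,"wz": 0,"claw": -1}
    - {"tx": 0,"ty": 0,"tz": 0,"wx": 0,"wy": 0,"wz": 0,"claw": -1}

```text
clock: 16.55
tool_pos: [0.6615, -0.0768, 0.0188]
eef_rot: [1.0, -0.03, -0.006, 0.002]
contact_force: [0.5, -5.9, 1.0]
opening: 0.003
finger_force: 2.9
```

Request:
drive_tool:
  targets:
    - {"tx": 0,"ty": 0.05,"tz": 0,"wx": 0,"wy": 0,"wz": 0,"claw": -1}
    - {"tx": 0,"ty": 0.05,"tz": 0,"wx": 0,"wy": 0,"wz": 0,"claw": -1}
    - {"tx": 0,"ty": 0.05,"tz": 0,"wx": 0,"wy": 0,"wz": 0,"claw": -1}
    - {"tx": 0,"ty": 0.05,"tz": 0,"wx": 0,"wy": 0,"wz": 0,"claw": -1}
    - {"tx": 0,"ty": 0.05,"tz": 0,"wx": 0,"wy": 0,"wz": 0,"claw": -1}
    - {"tx": 0,"ty": 0,"tz": 0,"wx": 0,"wy": 0,"wz": 0,"claw": -1}
    - {"tx": 0,"ty": 0,"tz": 0,"wx": 0,"wy": 0,"wz": 0,"claw": -1}
    - {"tx": 0,"ty": 0,"tz": 0,"wx": 0,"wy": 0,"wz": 0,"claw": -1}

```text
clock: 17.35
tool_pos: [0.6619, -0.0699, 0.0188]
eef_rot: [1.0, -0.03, -0.006, 0.002]
contact_force: [1.7, -7.2, 0.0]
opening: 0.003
finger_force: 3.3
```

Request:
drive_tool:
  targets:
    - {"tx": 0,"ty": 0.05,"tz": 0,"wx": 0,"wy": 0,"wz": 0,"claw": -1}
    - {"tx": 0,"ty": 0.05,"tz": 0,"wx": 0,"wy": 0,"wz": 0,"claw": -1}
    - {"tx": 0,"ty": 0.05,"tz": 0,"wx": 0,"wy": 0,"wz": 0,"claw": -1}
    - {"tx": 0,"ty": 0.05,"tz": 0,"wx": 0,"wy": 0,"wz": 0,"claw": -1}
    - {"tx": 0,"ty": 0.05,"tz": 0,"wx": 0,"wy": 0,"wz": 0,"claw": -1}
    - {"tx": 0,"ty": 0,"tz": 0,"wx": 0,"wy": 0,"wz": 0,"claw": -1}
    - {"tx": 0,"ty": 0,"tz": 0,"wx": 0,"wy": 0,"wz": 0,"claw": -1}
    - {"tx": 0,"ty": 0,"tz": 0,"wx": 0,"wy": 0,"wz": 0,"claw": -1}

```text
clock: 18.15
tool_pos: [0.6624, -0.0619, 0.0188]
eef_rot: [1.0, -0.03, -0.005, 0.002]
contact_force: [2.5, -6.2, -1.3]
opening: 0.005
finger_force: 2.8
```

Request:
drive_tool:
  targets:
    - {"tx": 0,"ty": 0.05,"tz": 0,"wx": 0,"wy": 0,"wz": 0,"claw": -1}
    - {"tx": 0,"ty": 0.05,"tz": 0,"wx": 0,"wy": 0,"wz": 0,"claw": -1}
    - {"tx": 0,"ty": 0.03,"tz": 0,"wx": 0,"wy": 0,"wz": 0,"claw": -1}
    - {"tx": 0,"ty": 0.03,"tz": 0,"wx": 0,"wy": 0,"wz": 0,"claw": -1}
    - {"tx": 0,"ty": 0,"tz": 0,"wx": 0,"wy": 0,"wz": 0,"claw": -1}
    - {"tx": 0,"ty": 0,"tz": 0,"wx": 0,"wy": 0,"wz": 0,"claw": -1}
    - {"tx": 0,"ty": 0,"tz": 0,"wx": 0,"wy": 0,"wz": 0,"claw": -1}
    - {"tx": 0,"ty": 0,"tz": 0,"wx": 0,"wy": 0,"wz": 0,"claw": -1}

```text
clock: 18.95
tool_pos: [0.6627, -0.057, 0.0188]
eef_rot: [1.0, -0.03, -0.005, 0.002]
contact_force: [3.3, -6.6, -1.1]
opening: 0.004
finger_force: 2.7
```

Request:
drive_tool:
  targets:
    - {"tx": 0,"ty": 0.05,"tz": 0,"wx": 0,"wy": 0,"wz": 0,"claw": -1}
    - {"tx": 0,"ty": 0.05,"tz": 0,"wx": 0,"wy": 0,"wz": 0,"claw": -1}
    - {"tx": 0,"ty": 0.03,"tz": 0,"wx": 0,"wy": 0,"wz": 0,"claw": -1}
    - {"tx": 0,"ty": 0,"tz": 0,"wx": 0,"wy": 0,"wz": 0,"claw": -1}
    - {"tx": 0,"ty": 0,"tz": 0,"wx": 0,"wy": 0,"wz": 0,"claw": -1}
    - {"tx": 0,"ty": 0,"tz": 0,"wx": 0,"wy": 0,"wz": 0,"claw": -1}
    - {"tx": 0,"ty": 0,"tz": 0,"wx": 0,"wy": 0,"wz": 0,"claw": -1}
    - {"tx": 0,"ty": 0,"tz": 0,"wx": 0,"wy": 0,"wz": 0,"claw": -1}

```text
clock: 19.75
tool_pos: [0.6628, -0.0552, 0.0188]
eef_rot: [1.0, -0.031, -0.005, 0.003]
contact_force: [4.0, -8.9, -1.1]
opening: 0.007
finger_force: 4.1
```

Request:
drive_tool:
  targets:
    - {"tx": 0,"ty": 0.07,"tz": 0,"wx": 0,"wy": 0,"wz": 0,"claw": -1}
    - {"tx": 0,"ty": 0.07,"tz": 0,"wx": 0,"wy": 0,"wz": 0,"claw": -1}
    - {"tx": 0,"ty": 0.07,"tz": 0,"wx": 0,"wy": 0,"wz": 0,"claw": -1}
    - {"tx": 0,"ty": 0,"tz": 0,"wx": 0,"wy": 0,"wz": 0,"claw": -1}
    - {"tx": 0,"ty": 0,"tz": 0,"wx": 0,"wy": 0,"wz": 0,"claw": -1}
    - {"tx": 0,"ty": 0,"tz": 0,"wx": 0,"wy": 0,"wz": 0,"claw": -1}
    - {"tx": 0,"ty": 0,"tz": 0,"wx": 0,"wy": 0,"wz": 0,"claw": -1}
    - {"tx": 0,"ty": 0,"tz": 0,"wx": 0,"wy": 0,"wz": 0,"claw": -1}

```text
clock: 20.55
tool_pos: [0.6627, -0.055, 0.0189]
eef_rot: [0.999, -0.033, -0.005, 0.007]
contact_force: [3.8, -16.9, 1.0]
opening: 0.0
finger_force: 8.3
```

Request:
drive_tool:
  targets:
    - {"tx": -0.02,"ty": -0.4,"tz": 0,"wx": 0,"wy": 0,"wz": 0,"claw": -1}
    - {"tx": -0.03,"ty": -0.5,"tz": 0,"wx": 0,"wy": 0,"wz": 0,"claw": -1}
    - {"tx": 0,"ty": -0.4,"tz": 0.4,"wx": 0,"wy": 0,"wz": 0,"claw": -1}
    - {"tx": 0,"ty": 0,"tz": 0.9,"wx": 0,"wy": 0,"wz": 0,"claw": -1}
    - {"tx": 0,"ty": 0,"tz": 0.9,"wx": 0,"wy": 0,"wz": 0,"claw": -1}
    - {"tx": 0,"ty": 0,"tz": 0.9,"wx": 0,"wy": 0,"wz": 0,"claw": -1}
    - {"tx": 0,"ty": -0.8,"tz": 0.5,"wx": 0,"wy": 0,"wz": 0,"claw": -1}
    - {"tx": 0,"ty": -0.8,"tz": 0,"wx": 0,"wy": 0,"wz": 0,"claw": -1}

```text
clock: 21.35
tool_pos: [0.6621, -0.1291, 0.131]
eef_rot: [1.0, -0.028, -0.003, -0.001]
contact_force: [-0.2, -0.3, 0.5]
opening: 0.01
finger_force: 0.0
```

Request:
drive_tool:
  targets:
    - {"tx": -0.2,"ty": -0.9,"tz": 0,"wx": 0,"wy": 0,"wz": 0,"claw": -1}
    - {"tx": -0.2,"ty": -0.9,"tz": 0,"wx": 0,"wy": 0,"wz": 0,"claw": -1}
    - {"tx": -0.2,"ty": -0.9,"tz": 0,"wx": 0,"wy": 0,"wz": 0,"claw": -1}
    - {"tx": -0.2,"ty": -0.9,"tz": 0,"wx": 0,"wy": 0,"wz": 0,"claw": -1}
    - {"tx": -0.2,"ty": -0.9,"tz": 0,"wx": 0,"wy": 0,"wz": 0,"claw": -1}
    - {"tx": 0,"ty": 0,"tz": 0,"wx": 0,"wy": 0,"wz": 0,"claw": -1}
    - {"tx": 0,"ty": 0,"tz": 0,"wx": 0,"wy": 0,"wz": 0,"claw": -1}
    - {"tx": 0,"ty": 0,"tz": 0,"wx": 0,"wy": 0,"wz": 0,"claw": -1}

```text
clock: 22.15
tool_pos: [0.6306, -0.263, 0.1275]
eef_rot: [1.0, -0.028, -0.006, -0.002]
contact_force: [0.4, 0.6, -0.4]
opening: 0.004
finger_force: 0.0
```

```bash
python3 v.py c6.png; python3 - <<'E'
from h import *
s=snap('side');cv2.imwrite('pics/s6.png',cv2.resize(s['image'][160:310,220:420],None,fx=4,fy=4,interpolation=cv2.INTER_CUBIC))
E
```

```text
22.2 [ 0.63067346 -0.26281626  0.12741474] [0.16555754 0.69451682 0.37540811] [ 0.59  0.96 -0.55  1.44  0.57  0.91 -1.75]
```

View pics/c6.png

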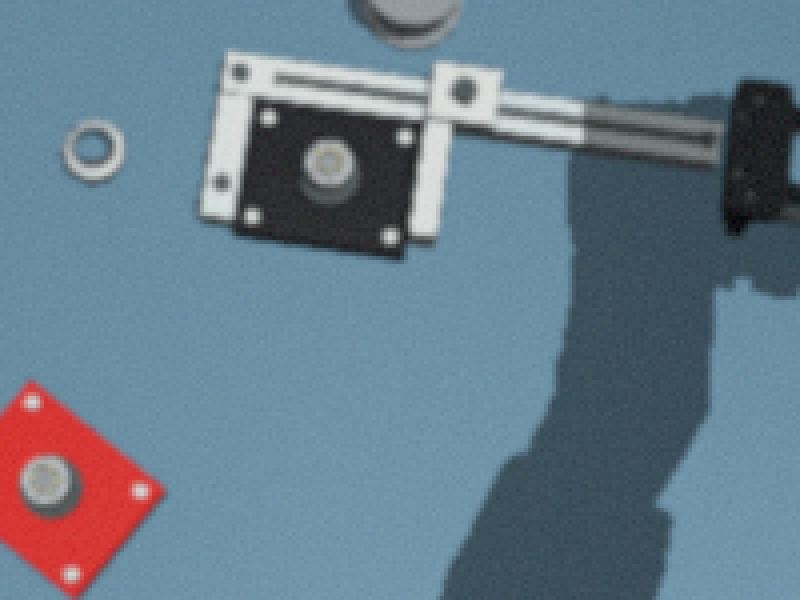

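The carrier appears seated: its mounting screws are at crop (268,118), (405,138), (391,236) and (252,216). The jaw lies along its right edge. One numeric check follows.

```bash
python3 - <<'E'
from h import *
s=snap('top')
W=lambda pts,z:np.array([ray(s,(240+x/4-.4,165+y/4-.4),z)[:2] for x,y in pts])
c=W([(268,118),(405,138),(391,236),(252,216)],.014);m=c.mean(0)
a=lambda d:np.degrees(np.arctan2(d[1],d[0]))
print(m,'yaw',a(c[0]-c[3]),a(c[1]-c[2]),a(c[0]-c[1])-90,a(c[3]-c[2])-90)
for yd in(-3.0,-3.4):
    y=np.radians(yd);R=np.array([[np.cos(y),-np.sin(y)],[np.sin(y),np.cos(y)]])
    j=W([(424,125),(411,240),(450,122),(437,242)],.030);print(yd,((m-[.706,.073])@R).round(4),((j-[.706,.073])@R).round(4).tolist())
E
```

```text
[0.66422856 0.02561808] yaw -3.5916041908504512 -3.2589011454133834 -3.68917150201095 -3.483163697669511
-3.0 [-0.0392 -0.0495] [[-0.0058, -0.0997], [-0.0744, -0.1012], [-0.002, -0.1142], [-0.0735, -0.1159]]
-3.4 [-0.0389 -0.0498] [[-0.0051, -0.0998], [-0.0736, -0.1017], [-0.0012, -0.1142], [-0.0727, -0.1165]]
```

```bash
python3 -c "
from plant import workorder
print(workorder.finish_job())"
```

```text
the job is handed in; nothing more can be done
None
```

I handed the job in with the carrier home in the corner and the jaw closed on it: measured carrier position x −0.039 m, y −0.050 m, square within about 0.3°, jaw at about 0.099 m, highest push force read about 17 N; no verdict was returned.

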